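Print a tile on the sprung stamp press

ROBOT

A 6-joint arm with a two-finger parallel gripper is mounted at the origin on the work surface. World frame = base frame: x ahead of the robot, y to its left, z up, the work surface at z = 0. Lengths are in mm, angles in rad, forces in N, time in s.
With the tool pointing down it reaches from about 300 to 775 mm from the base axis. Payload 14.6 kg.
Tool frame: the origin (TCP) lies midway between the tips of the shut fingers; the grasp point (between the pads) lies 19 mm behind it (manip.hold_point_z is the distance from the TCP to the grasp point, in mm); z points along the fingers, y is the direction in which the jaws open and shut (so a half turn about z gives the same grasp; the last joint's range is limited). The gripper opens to 94 mm and grips with 3 to 60 N. Pads are 16 mm wide; open, the fingers measure 119 mm over their backs; the gripper's body (75 mm by 177 mm) begins 78 mm behind the grasp point.
Start: joints at [1.097, 0.3, 1.521, -0, 1.321, -0.067], TCP at [217.616, 505.106, 205.446] pointing down, gripper open.
Joint ranges: [-3.03, 3.03], [-0.79, 2.21], [0.23, 2.52], [-1.04, 4.18], [0, 3.07], [-2.55, 2.55]. Speed limits (rad/s): [2.22, 2.22, 2.57, 3.14, 3.14, 3.14].

INTERFACE

Orientations are given as [roll, pitch, yaw] about the fixed x, y, z axes, in that order (R = Rz(yaw) Ry(pitch) Rx(roll)).
In Python, from cell import manip gives the robot as it stands.
- The arm moves only by the shell command python3 -m crank 'ROWS' [OPENING] [FORCE]. ROWS is JSON, a list of rows, each an object with "offset": the shift along the world's x, y, z in m, a list of three; "spin": the turn about the world's z in degrees. In form: [{"offset": [dx, dy, dz], "spin": spin}, ...]. A call has exactly 8 rows; each row is the pose to reach, as a shift and turn from the pose measured when the call began; what a row does not reach only later rows make up. A row lasts 1/12 s, in which the tool goes at most 41.7 mm and 7.16 degrees, less where a joint would pass 70% of its speed; a pose out of reach is approached as far as the arm can. A call with a gripper value outside its range is refused whole. OPENING is the opening, from 0 (shut) to 1 (fully open), set as the call begins (- or left out, the last holds). The fingers move at their own pace and stop on an object; FORCE is the grip in N (left out, the last holds). Time passes only in rows, so rows that repeat a pose let the fingers close, or fill a call up. It gives the time, the measured TCP pose, the force and the opening at its end, in the units of the state.
- manip.read_state(): the state, without advancing time (a new reading comes with each control period).
- manip.camera(name): name is "scene" or "top" or "wrist"; returns a dict with "pixels" (480x640x3 uint8, red, green, blue), "fx", "fy", "cx", "cy" (pixels), "extrinsics" (4x4, takes a point from world to camera coordinates); the wrist camera has in their place "hand_eye" (4x4, takes a point from camera to tool coordinates, whose origin is the TCP and whose axes are the flange's). Camera axes: x right, y down, z forward; pixel columns grow to the right and rows downward; lengths in mm; the calibration is good to about 2 mm. A picture is of the moment at which its call begins: read the wrist's pose just before it. There is no depth.
- manip.sign_off(): hands the job in, once; it reports no verdict.
Trained networks look in a picture, given as the dict that the camera call returned (one of the last four; its "shot" number tells which), for a name from the list of things; names that differ only in an ending like _2 or _b are one class to them, and where a whole thing is asked for, a point or a joint stands for the part that bears it (a point fixed in the world has none). Each returns a list of dicts, best first, with "conf" (0 to 1); they miss things now and then, are a little off and sometimes report something else, mostly with a low value. They report only what shows in the picture. A call takes as long as a camera call.
- manip.search_frame(picture, name): "location" ([x, y, z] in mm, in world coordinates, good to about 4 mm: the middle of the surface that is visible of it).
- manip.masks_of(picture, name): "mask" (480x640 bool, what is visible of it).
The state is a dict: "clock": time; "joints": joint angles; "qd": joint speeds; "effort": joint torques, N m; "eef_pos": TCP position; "eef_rot": TCP orientation; "wrist_force": force on the tool from outside, world axes, zero at the start; "moment": the same for the moment, N m; "finger_gap": finger opening in mm.
Only numpy, scipy, OpenCV 4.12 (cv2) and the standard library are available. Lean on these libraries where they do the work, as an engineer would, in place of code of your own. Each camera call takes 0.05 s, during which the arm holds its last target. There are 200 camera calls.

TASK

Stamp the tile in the hinged press: with the fingertips, push down the black round pad on the corner of the sprung plate until the plate's pointer is level with the tip of the brass mark on the upright rule, not clearly past it, and keep it there for about one second. Then let go so that the plate springs all the way back up. Do not lift the plate, and leave the cup, paddle, pot and tiles around the press where they are.

Things in the scene. Friction and masses are not known exactly. Their poses are not given: they have to be found in the camera images.
- press: stamp press fixed to the table: wooden base board 220 x 310 x 18 mm (x from -110 to 110, y from -200 to 110 in its own frame) with a tile in a bed in its middle. Origin on the table under the bed; z up. Along its +y edge runs the hinge pin, parallel to its x, at y = 85 mm, z = 75 mm, between two posts 90 mm tall. An upright white rule (36 mm wide in y, 4 mm thick, top 130 mm above the table) stands at x = 33 mm, y = -158 mm, with lines every 5 mm
- plate (a joint): tilt of the sprung aluminium plate (150 mm in x by 160 mm, 8 mm thick) about the hinge pin, in rad. 0 = at rest, free edge (the press's -y side) raised 0.14 rad above level; grows as the free edge is pressed down, stop at 0.26; negative = lifted. Torsion spring 7 N m/rad, no catch: pressing takes 4 to 10 N at the pad at the mark, and the plate comes back to 0 (within 0.015) when released
- pad_top (a point): centre of the top of the black rubber pad to press, a disc 36 mm across standing 5 mm above the plate, at the plate corner nearest the rule. It moves with the plate, 145 mm from the hinge pin; about 104 mm above the table at rest, top face sloping 0.14 rad
- pointer (a point): tip of the dark steel needle (6 mm thick) which sticks out 60 mm from the free edge of the plate, in line with the pad and in front of the rule's +x face; 235 mm from the hinge pin, so it goes down 1.62 times as far as the pad. About 108 mm above the table at rest
- mark (a point): tip of the brass rider clamped on the rule, a small cone pointing at the needle's tip from the other side (4 mm gap when level). z up. It stands 68 to 87 mm above the table, at a different height each time; the pointer is at the mark when both tips have the same height
- toolcup: loose blue ceramic cup 80 mm across and 90 mm tall, with wooden tool handles up to 150 mm high; origin at the centre of its underside; leave alone
- paddle: loose dark wooden paddle lying flat, blade 80 x 130 mm, 12 mm thick, with a round handle along its y (total 226 mm long, 22 mm thick); origin at the blade's centre, on the table; leave alone
- pot: loose small terracotta pot 66 mm across and 66 mm tall; origin at the centre of its underside; leave alone
- tiles: loose stack of white tiles 90 x 90 x 30 mm; origin at the centre of its underside; leave alone

How it is judged:
By the outcome, as a careful person would: the job done as asked, in the order asked, and still so for the second after the job is handed in, with the robot touching nothing.
It also fails if it takes over 40 s, if anything falls off the work surface, if the arm or the gripper's body presses on something with over 40 N, if the wrist force passes 120 N, or if a joint passes its speed limit or range.

## Working session

There is one attempt and no reset: what is moved stays moved. The work goes in short steps, Python scripts to look and compute and a shell command to move; the robot and the scene stay as the last step left them, time stands still between calls to the robot, and variables do not carry over. Pictures are saved under pics/ and viewed, about 8 in all and at most 12, crops included, and the job is handed in when it is done.

```bash
mkdir -p pics; cat > h.py <<'E'
import numpy as np, cv2
from cell import manip
def shot(n,f=None):
    p=manip.camera(n)
    if f: cv2.imwrite('pics/'+f,cv2.cvtColor(p['pixels'],cv2.COLOR_RGB2BGR))
    return p
def P(p):
    E=np.array(p['extrinsics']);K=np.array([[p['fx'],0,p['cx']],[0,p['fy'],p['cy']],[0,0,1]])
    return K@E[:3]
def proj(p,X):
    u=P(p)@np.append(X,1);return u[:2]/u[2]
def atz(p,uv,z):
    M=P(p);H=M[:,[0,1,3]].copy();H[:,2]+=M[:,2]*z
    w=np.linalg.solve(H,[*uv,1]);return w[:2]/w[2]
E
python3 - <<'E'
from h import *
for n in('scene','top'):
    p=shot(n,n+'1.png'); E=np.array(p['extrinsics']);print(n,p['fx'],(-E[:3,:3].T@E[:3,3]).round(),E[2,:3].round(2))
    for t in('press','plate','pad_top','pointer','mark','toolcup','paddle','pot','tiles'):
        print(t,[(np.round(d['location']),round(d['conf'],2)) for d in manip.search_frame(p,t)[:2]])
print(manip.read_state())
E
```

```text
scene 496.50012634095344 [1052. -233.  702.] [-0.62  0.29 -0.73]
press [(array([520., -20.,  17.]), 0.89)]
plate [(array([481.,  30.,  90.]), 0.61)]
pad_top [(array([477.,  29.,  95.]), 0.6), (array([519., -18.,  20.]), 0.42)]
pointer [(array([481.,  26.,  90.]), 0.96), (array([522., -18.,  16.]), 0.73)]
mark [(array([ 583., -102.,   85.]), 0.53), (array([ 722., -171.,   32.]), 0.24)]
toolcup [(array([ 523., -269.,   77.]), 0.86)]
paddle [(array([378., 262.,  12.]), 0.76), (array([520., -17.,  18.]), 0.43)]
pot [(array([600., 147.,  46.]), 0.76)]
tiles [(array([ 723., -171.,   32.]), 0.9), (array([478.,  27.,  92.]), 0.3)]
top 535.7135758224824 [ 374.   26. 1152.] [ 0.14  0.01 -0.99]
press [(array([480.,   2.,  70.]), 0.64)]
plate [(array([466.,  33.,  92.]), 0.66)]
pad_top [(array([466.,  37.,  87.]), 0.92)]
pointer [(array([468.,  34.,  92.]), 0.89)]
mark []
toolcup [(array([ 512., -271.,   71.]), 0.89)]
paddle [(array([367., 266.,  14.]), 0.83)]
pot [(array([575., 156.,  58.]), 0.62)]
tiles [(array([ 709., -162.,   28.]), 0.89)]
{'clock': 1.0, 'joints': array([ 1.09737299e+00,  2.99901925e-01,  1.52102045e+00, -1.70399958e-06,
        1.32072719e+00, -6.65990061e-02]), 'qd': array([ 2.07450804e-04,  3.10818590e-04,  8.25954698e-04,  5.73120467e-04,
       -7.39122770e-04, -3.98680218e-05]), 'effort': array([ 1.96121233e-03, -5.31666434e+01, -3.52930713e+01,  7.09565333e-02,
        2.11122591e-02, -7.34524463e-06]), 'eef_pos': array([217.62298877, 505.08600711, 205.43586581]), 'eef_rot': array([-3.14153576e+00, -2.14006098e-06,  2.73476875e+00]), 'wrist_force': array([ 0.26698687,  0.14161602, -0.2567476 ]), 'moment': array([ 0.01259769, -0.02700774, -0.02310567]), 'finger_gap': 93.98573755064723}
```

View pics/scene1.png

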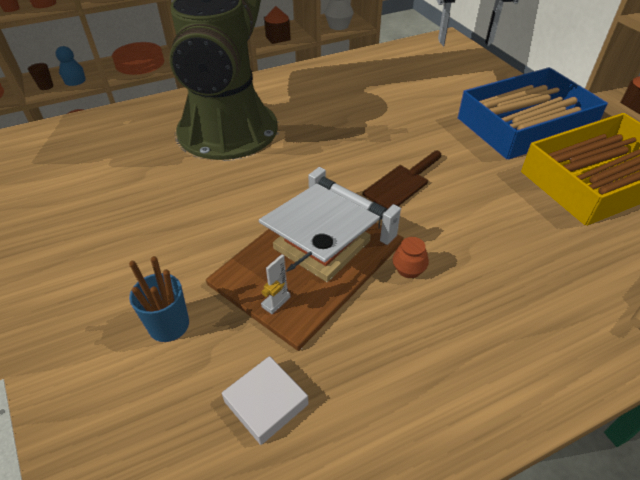

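View pics/top1.png

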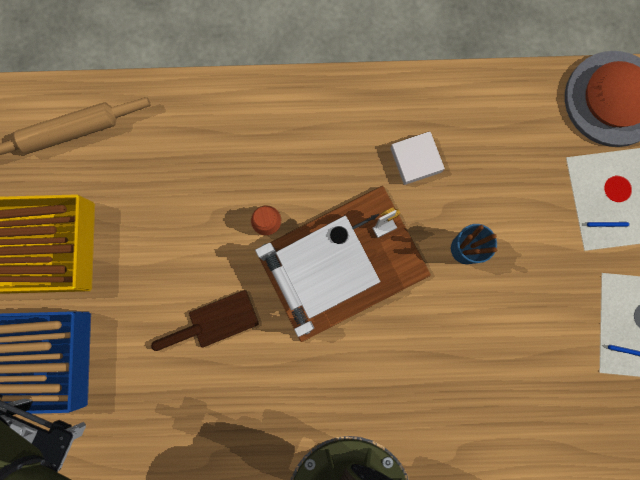

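The scene view shows the press in the middle: pad at (322,241), needle tip around (288,270), brass mark around (272,288). In the top view the pad is at (338,235), with the pot to the left of the press, the cup to the right and the tiles above. Next I fit the press pose and save an enlarged crop of the rule.

```bash
cat > fit.py <<'E'
from h import *
from scipy.optimize import least_squares
s=shot('scene');t=shot('top')
pz=75+145*np.sin(.14)+9*np.cos(.14); 
PAD=[None]
obs=[(t,(382,187),(110,-200,18)),(t,(431,275),(-110,-200,18)),(t,(302,341),(-110,110,18)),
(s,(300,348),(110,-200,18)),(s,(208,282),(-110,-200,18)),(s,(402,239),(110,110,18)),
(s,(322,241),('p',)),(t,(338,235),('p',))]
def W(v,q):
    c,n=np.cos(v[2]),np.sin(v[2]);return np.array([v[0]+c*q[0]-n*q[1],v[1]+n*q[0]+c*q[1],q[2]])
def res(v):
    r=[]
    for p,uv,q in obs:
        if q[0]=='p':q=(v[3],85-145*np.cos(.14)+9*np.sin(.14),pz)
        r.extend(proj(p,W(v,q))-uv)
    return np.array(r)
f=min((least_squares(res,[480,0,a,50],loss='soft_l1') for a in np.arange(0,6.28,.8)),key=lambda f:f.cost)
v=f.x;print(v,res(v).reshape(-1,2).round(1).tolist())
print('pad',W(v,(v[3],-57.3,pz)),'tip',W(v,(v[3],85-235*np.cos(.14),107.8)),'rule',W(v,(33,-158,130)))
np.save('v.npy',v)
for p,n,c in((s,'s',(280,270)),(t,'t',(370,228))):
    im=cv2.cvtColor(p['pixels'],cv2.COLOR_RGB2BGR);x,y=c
    cv2.imwrite(f'pics/{n}c.png',cv2.resize(im[y-45:y+45,x-45:x+45],None,fx=6,fy=6,interpolation=cv2.INTER_CUBIC))
a=cv2.imread('pics/sc.png');b=cv2.imread('pics/tc.png');cv2.imwrite('pics/crop.png',cv2.resize(np.hstack([a,b]),(800,400)))
p=manip.camera('wrist');print(p['fx'],np.array(p['hand_eye']).round(2))
E
python3 fit.py
```

```text
[4.71758923e+02 3.99897515e+01 4.59031310e-01 4.31111421e+01] [[-0.4, -4.9], [0.5, -3.4], [-0.5, 0.0], [-0.6, -0.6], [-3.9, -1.6], [1.9, -2.8], [-0.1, -1.6], [0.5, -1.6]]
pad [535.79576923   7.72300639 104.14569559] tip [575.85052871 -73.31965824 107.8       ] rule [571.34945716 -87.03278747 130.        ]
352.76012396993497 [[ 0.000e+00 -9.600e-01 -2.700e-01  7.519e+01]
 [ 1.000e+00  0.000e+00 -0.000e+00  1.000e-01]
 [ 0.000e+00 -2.700e-01  9.600e-01 -1.800e+02]
 [ 0.000e+00  0.000e+00  0.000e+00  1.000e+00]]
```

View pics/crop.png

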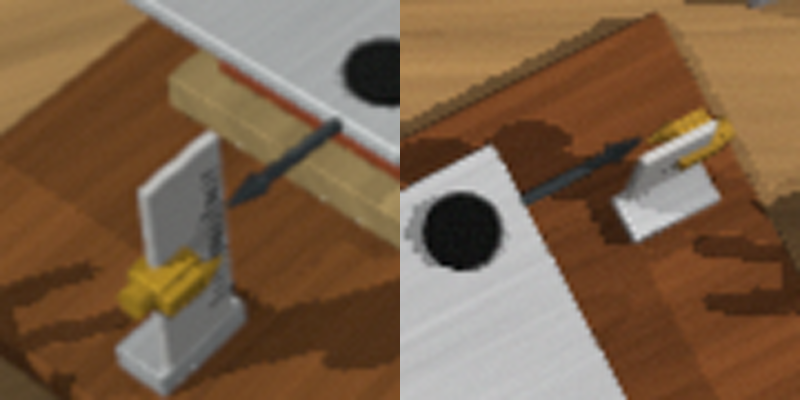

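The crop shows the needle tip at scene pixel (286.5,271.6) and the mark tip at (284.3,284). The needle tip clears the rule's +x face. I go above the pad with the fingers shut.

```bash
python3 -m crank '[{"offset":[0.018,-0.029,0.0],"spin":0},{"offset":[0.038,-0.059,0.0],"spin":0},{"offset":[0.058,-0.09,0.0],"spin":0},{"offset":[0.078,-0.122,0.0],"spin":0},{"offset":[0.098,-0.154,0.0],"spin":0},{"offset":[0.118,-0.185,0.0],"spin":0},{"offset":[0.138,-0.216,0.0],"spin":0},{"offset":[0.155,-0.243,0.0],"spin":0}]' 0 20
python3 -m crank '[{"offset":[0.02,-0.031,0.0],"spin":0},{"offset":[0.04,-0.063,0.0],"spin":0},{"offset":[0.06,-0.094,0.0],"spin":0},{"offset":[0.08,-0.125,0.0],"spin":0},{"offset":[0.1,-0.157,0.0],"spin":0},{"offset":[0.12,-0.188,0.0],"spin":0},{"offset":[0.14,-0.219,-0.01],"spin":0},{"offset":[0.15,-0.235,-0.02],"spin":0}]'
python3 - <<'E'
from h import *
st=manip.read_state();print(st['clock'],st['eef_pos'],st['eef_rot'],st['finger_gap'],st['wrist_force'])
p=shot('wrist','w1.png')
E
```

```text
clock: 1.82
eef_pos: [373.5, 260.2, 205.7]
eef_rot: [3.141, 0.0, 2.734]
wrist_force: [0.5, 0.4, 0.6]
finger_gap: 44.2
clock: 2.48
eef_pos: [525.1, 22.0, 185.7]
eef_rot: [3.141, 0.002, 2.732]
wrist_force: [0.1, 0.1, 0.0]
finger_gap: 0.4
2.4833 [525.08459608  22.03974013 185.7046866 ] [3.14103052e+00 1.94407294e-03 2.73246799e+00] 0.42770567961691763 [0.12479851 0.11725789 0.00343257]
```

View pics/w1.png

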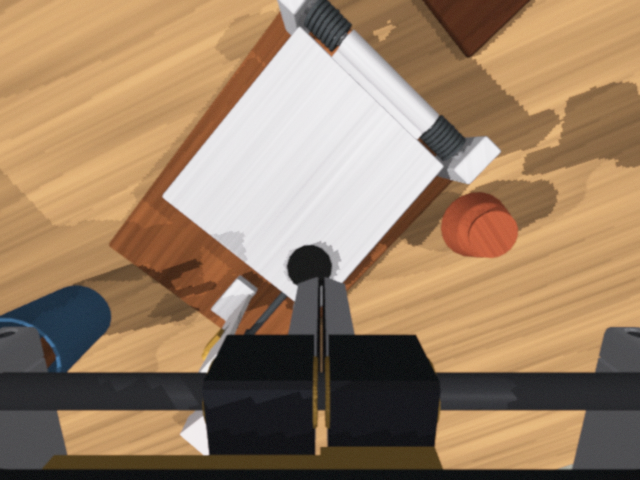

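The wrist view shows the pad at (309,266) just ahead of the fingertips, but the gripper hides the needle tip and mark at lower left. Spinning +50° should bring the rule into view, so I compute the pad position and do that.

```bash
cat >> h.py <<'E'
from scipy.spatial.transform import Rotation as R
def wP(p,st):
    T=np.eye(4);T[:3,:3]=R.from_euler('xyz',st['eef_rot']).as_matrix();T[:3,3]=st['eef_pos']
    q=dict(p);q['extrinsics']=np.linalg.inv(T@np.array(p['hand_eye']));return q
E
python3 - <<'E'
from h import *
st=manip.read_state();p=wP(shot('wrist'),st);s=shot('scene');t=shot('top')
print('pad wrist',atz(p,(309,266),104),'scene',atz(s,(322,241),104),'top',atz(t,(338,235),104))
E
python3 -m crank '[{"offset":[0.001,-0.002,0.0],"spin":6},{"offset":[0.003,-0.004,0.0],"spin":13},{"offset":[0.005,-0.006,0.0],"spin":20},{"offset":[0.007,-0.009,-0.005],"spin":27},{"offset":[0.009,-0.011,-0.01],"spin":34},{"offset":[0.01,-0.013,-0.015],"spin":41},{"offset":[0.011,-0.014,-0.02],"spin":48},{"offset":[0.011,-0.014,-0.02],"spin":50}]'
python3 - <<'E'
from h import *
st=manip.read_state();p=shot('wrist','w2.png');print(st['eef_pos'],st['eef_rot'],st['joints'])
np.save('w2st.npy',np.r_[st['eef_pos'],st['eef_rot']])
E
```

```text
pad wrist [533.50643068   6.79041909] scene [539.08709764   6.3130521 ] top [532.56530241   8.78861993]
clock: 3.35
eef_pos: [533.8, 12.5, 165.5]
eef_rot: [3.141, -0.0, -2.668]
wrist_force: [0.9, 0.6, 1.1]
finger_gap: 0.0
[533.77021676  12.49335964 165.49790695] [ 3.14112839e+00 -3.89309560e-04 -2.66797344e+00] [-4.53089845e-02  3.00817925e-01  1.61592438e+00  2.23246847e-04
  1.22541866e+00 -2.08980008e+00]
```

View pics/w2.png

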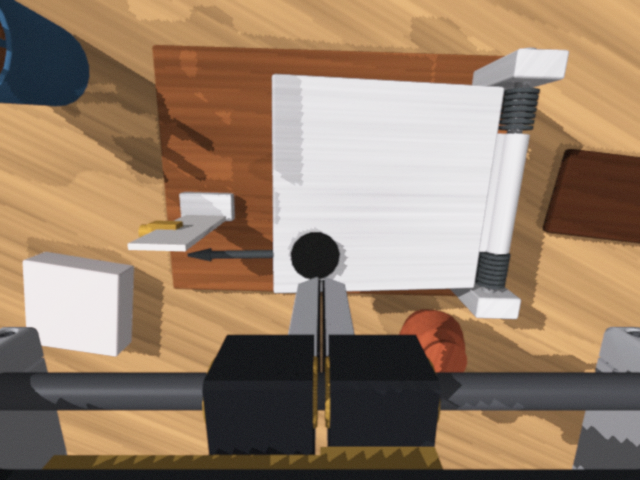

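The press now lines up with the image: needle tip at (187,255), pad at (316,256). The mark's tip is hidden behind the rule, because the camera is on the -x side. I turn half way round so the camera sits on the rule's +x side.

```bash
python3 -m crank '[{"offset":[0.0,-0.001,0],"spin":-7},{"offset":[0.0,-0.002,0],"spin":-14},{"offset":[0.0,-0.003,0],"spin":-21},{"offset":[0.0,-0.004,0],"spin":-28},{"offset":[0.001,-0.005,0],"spin":-35},{"offset":[0.001,-0.005,0],"spin":-42},{"offset":[0.001,-0.005,0],"spin":-49},{"offset":[0.001,-0.005,0],"spin":-56}]'
python3 -m crank '[{"offset":[0,0,0],"spin":-7},{"offset":[0,0,0],"spin":-14},{"offset":[0,0,0],"spin":-21},{"offset":[0,0,0],"spin":-28},{"offset":[0,0,0],"spin":-35},{"offset":[0,0,0],"spin":-42},{"offset":[0,0,0],"spin":-49},{"offset":[0,0,0],"spin":-56}]'
python3 -m crank '[{"offset":[0,0,0],"spin":-7},{"offset":[0,0,0],"spin":-14},{"offset":[0,0,0],"spin":-21},{"offset":[0,0,-0.005],"spin":-28},{"offset":[0,0,-0.01],"spin":-35},{"offset":[0,0,-0.015],"spin":-42},{"offset":[0,0,-0.02],"spin":-49},{"offset":[0,0,-0.025],"spin":-56}]'
python3 -m crank '[{"offset":[0,0,0],"spin":-5},{"offset":[0,0,0],"spin":-9},{"offset":[0,0,0],"spin":-9},{"offset":[0,0,0],"spin":-9},{"offset":[0,0,0],"spin":-9},{"offset":[0,0,0],"spin":-9},{"offset":[0,0,0],"spin":-9},{"offset":[0,0,0],"spin":-9}]'
python3 - <<'E'
from h import *
st=manip.read_state();p=shot('wrist','w3.png');print(st['eef_pos'],st['eef_rot'],st['joints'])
np.save('w3st.npy',np.r_[st['eef_pos'],st['eef_rot']])
E
```

```text
clock: 4.07
eef_pos: [534.8, 8.7, 166.9]
eef_rot: [3.141, 0.001, 2.63]
wrist_force: [-1.0, -0.6, 0.0]
finger_gap: 0.3
clock: 4.73
eef_pos: [534.7, 9.8, 167.8]
eef_rot: [3.14, 0.001, 1.646]
wrist_force: [-0.1, 0.5, 0.3]
finger_gap: 0.7
clock: 5.4
eef_pos: [534.6, 11.0, 143.5]
eef_rot: [3.139, 0.0, 0.662]
wrist_force: [0.6, -0.1, 0.6]
finger_gap: 0.4
clock: 6.07
eef_pos: [534.6, 11.1, 143.5]
eef_rot: [3.139, -0.0, 0.506]
wrist_force: [0.1, 0.0, -0.1]
finger_gap: 0.7
[534.56848088  11.0665583  143.53392987] [ 3.13877137e+00 -1.37967199e-05  5.05898845e-01] [-0.04659175  0.32463578  1.63895361 -0.00259327  1.17651208  1.01930016]
```

View pics/w3.png

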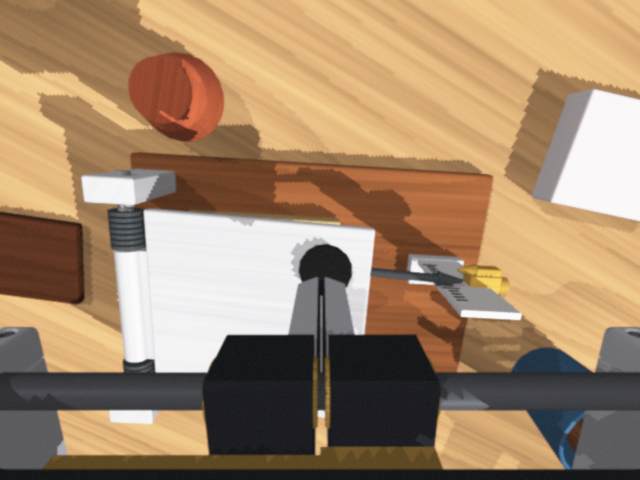

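The wrist view now shows both tips: needle tip at (462,281), mark tip at (459,269), and pad at (326,266) directly under the fingers. I work out the mark height from this view and from the scene view, each anchored on the needle tip's known rest position.

```bash
python3 - <<'E'
from h import *
from scipy.optimize import least_squares
v=np.load('v.npy');s=shot('scene');w=shot('wrist');a=np.load('w3st.npy')
im=cv2.imread('pics/w3.png')[235:315,415:521];cv2.imwrite('pics/w3c.png',cv2.resize(im,None,fx=7,fy=7,interpolation=cv2.INTER_CUBIC))
w=wP(w,{'eef_pos':a[:3],'eef_rot':a[3:]})
th=v[2];ex=np.array([np.cos(th),np.sin(th),0]);ey=np.array([-np.sin(th),np.cos(th),0]);ez=np.array([0,0,1])
for n,p,tip,mk in(('scene',s,(286.5,271.6),(284.3,284)),('wrist',w,(462,281),(459,269))):
    T=np.append(atz(p,tip,107.8),107.8)
    # mark = T -6.3 ey + dx ex + (z-107.8) ez
    M=least_squares(lambda q:proj(p,T-6.3*ey+q[0]*ex+(q[1]-107.8)*ez)-mk,[0,78]).x
    pz=107.8-3.7+0.0
    print(n,'tip',T.round(1),'mark dx,z',M.round(1),'pad from tip',(T+ey*90.4).round(1))
    for z in(68,73,78,83,87):print(z,proj(p,T-6.3*ey+(z-107.8)*ez).round(1),end=' ')
    print()
print('pad wrist',atz(w,(326,266),104))
E
```

```text
scene tip [577.8 -73.2 107.8] mark dx,z [-1.1 82.3] pad from tip [537.7   7.9 107.8]
68 [285.4 289.9] 73 [285.2 287.9] 78 [285. 286.] 83 [284.8 284. ] 87 [284.6 282.5] 
wrist tip [574.9 -74.2 107.8] mark dx,z [ 0.8 85.9] pad from tip [534.8   6.9 107.8]
68 [449.9 262.2] 73 [452.3 264.3] 78 [454.8 266.5] 83 [457.3 268.8] 87 [459.4 270.7] 
pad wrist [539.71080791   8.02785364]
```

View pics/w3c.png

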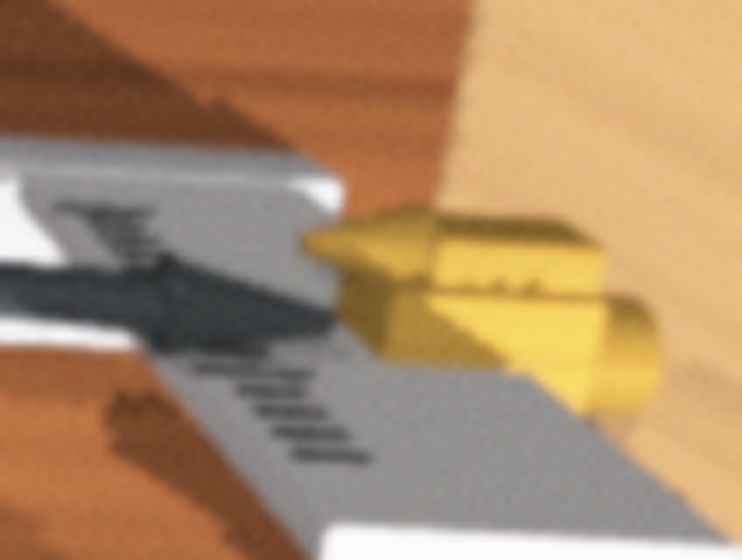

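The enlarged crop puts the needle tip at (462.9,280.4) and the mark tip at (458.3,269.3). The mark height comes out at about 83–84 mm, and 82.3 mm from the scene view, so the pad top should go down to about 89 mm. I press to just short of that first and look.

```bash
python3 -m crank '[{"offset":[0.001,-0.002,-0.008],"spin":0},{"offset":[0.002,-0.004,-0.016],"spin":0},{"offset":[0.003,-0.005,-0.024],"spin":0},{"offset":[0.003,-0.005,-0.03],"spin":0},{"offset":[0.003,-0.005,-0.035],"spin":0},{"offset":[0.003,-0.005,-0.04],"spin":0},{"offset":[0.003,-0.005,-0.045],"spin":0},{"offset":[0.003,-0.005,-0.049],"spin":0}]'
cat > chk.py <<'E'
import sys
from h import *
n=sys.argv[1]
st=manip.read_state();w=shot('wrist');print(st['clock'],st['eef_pos'].round(1),st['wrist_force'].round(1))
im=cv2.cvtColor(w['pixels'],cv2.COLOR_RGB2BGR)
f=lambda i,x0,y0,k,W,H:cv2.resize(i[y0:y0+H,x0:x0+W],None,fx=k,fy=k,interpolation=cv2.INTER_CUBIC)
s=cv2.cvtColor(shot('scene')['pixels'],cv2.COLOR_RGB2BGR)
a=f(im,400,200,5,160,110)  # 800x550
cv2.imwrite(f'pics/{n}.png',a)
cv2.imwrite(f'pics/{n}s.png',f(s,245,235,8,80,70))
E
python3 chk.py p1
```

```text
clock: 6.88
eef_pos: [537.9, 5.8, 94.3]
eef_rot: [3.138, -0.0, 0.506]
wrist_force: [0.5, -2.9, 4.0]
finger_gap: 0.9
6.8833 [537.9   5.8  94.3] [ 0.5 -2.9  4. ]
```

View pics/p1.png

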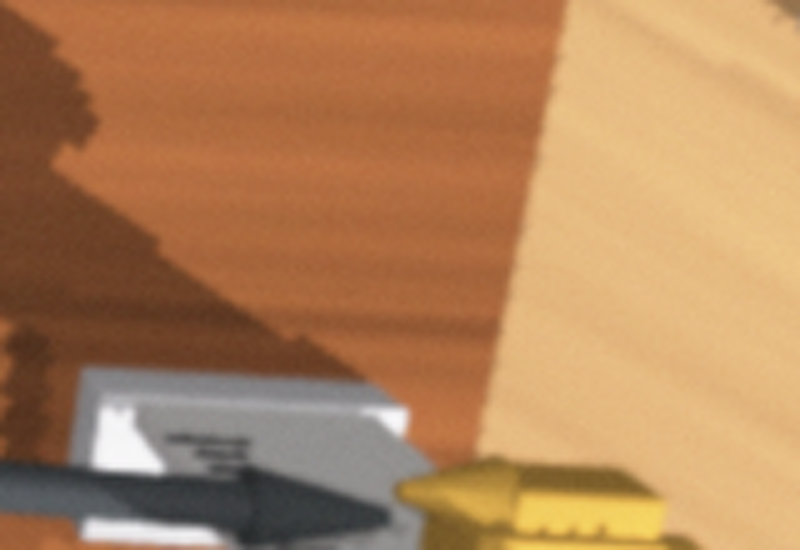

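The needle tip is at (478,303.4) and the mark tip at (479.2,298), so the needle is still above the mark. I solve both views together for what is left.

```bash
cat > sol.py <<'E'
from h import *
from scipy.optimize import least_squares
import sys
w0=manip.camera('wrist');a=np.load('w3st.npy');st=manip.read_state()
th=np.load('v.npy')[2];ex=np.array([np.cos(th),np.sin(th),0]);ey=np.array([-np.sin(th),np.cos(th),0]);ez=np.array([0,0,1])
q=lambda a:wP(w0,{'eef_pos':np.array(a[:3]),'eef_rot':np.array(a[3:])})
V=[(q(a),(462.9,280.4),(458.3,269.3)),(q([537.9,5.8,94.3,3.138,0,.506]),(478,303.4),(479.2,298))]
extra=eval(sys.argv[1]) if len(sys.argv)>1 else []
for e in extra:V.append((q(e[0]),e[1],e[2]))
n=len(V)
def res(u):
    O=u[0]*ex+u[1]*ey;r=[]
    ang=[.14,*u[4:]]
    for i,(p,t,m) in enumerate(V):
        al=ang[i];j=u[4+n-1+2*i:6+n-1+2*i] # per-view pixel offset
        r+=[*(proj(p,O+ey*(85-235*np.cos(al))+ez*(75+235*np.sin(al)))+j-t),*(proj(p,O+ex*u[2]-ey*154+ez*u[3])+j-m),*(j/8)]
    return np.array(r)/.5
f=least_squares(res,[460,-160,0,80]+[.07]*(n-1)+[0]*2*n);u=f.x
C=np.sqrt(np.diag(np.linalg.pinv(f.jac.T@f.jac)))
print('dx,markz',u[2:4],'+-',C[2:4],'a',u[4:4+n-1],'pointer z',75+235*np.sin(u[4:4+n-1]),'a target',np.arcsin((u[3]-75)/235),'cost',f.cost)
p,_,_=V[-1];O=u[0]*ex+u[1]*ey;j=u[-2:]
at=np.arcsin((u[3]-75)/235)
print('level pix tip',proj(p,O+ey*(85-235*np.cos(at))+ez*u[3])+j,'mark',proj(p,O+ex*u[2]-ey*154+ez*u[3])+j)
E
python3 sol.py
```

```text
dx,markz [-0.52490643 83.67062202] +- [0.41721295 1.01792916] a [0.07489503] pointer z [92.5838829] a target 0.03690464041919995 cost 0.01917994885275069
level pix tip [472.278787   296.90009329] mark [479.16840536 298.0273816 ]
```

View pics/p1s.png

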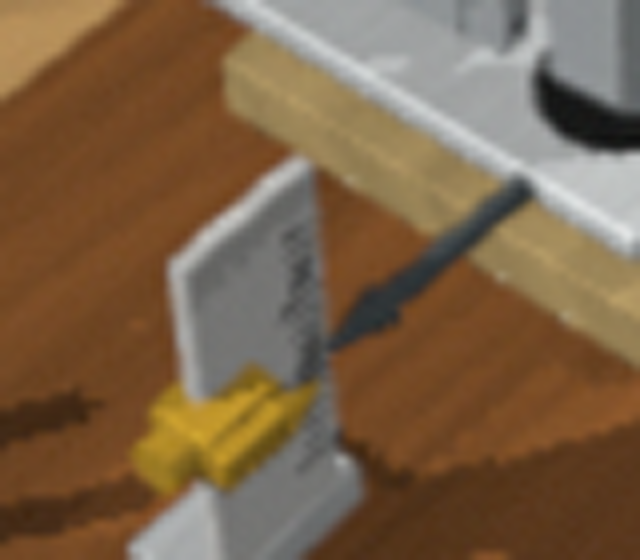

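Both views agree that the pointer is still 8–9 mm above the mark, and the pad needs about 5.5 mm more. The scene crop has the needle tip at about (286.5,278.5) and the mark tip at (284.5,283.5). I go 4.5 mm down slowly.

```bash
python3 -m crank '[{"offset":[0,0,-0.001],"spin":0},{"offset":[0,0,-0.002],"spin":0},{"offset":[0,0,-0.003],"spin":0},{"offset":[0,0,-0.004],"spin":0},{"offset":[0,0,-0.0045],"spin":0},{"offset":[0,0,-0.0045],"spin":0},{"offset":[0,0,-0.0045],"spin":0},{"offset":[0,0,-0.0045],"spin":0}]'
python3 chk.py p2
```

```text
clock: 7.7
eef_pos: [537.8, 5.9, 90.1]
eef_rot: [3.138, -0.0, 0.505]
wrist_force: [1.0, -2.8, 5.0]
finger_gap: 0.5
7.7 [537.8   5.9  90.1] [ 1.  -2.8  5. ]
```

View pics/p2.png

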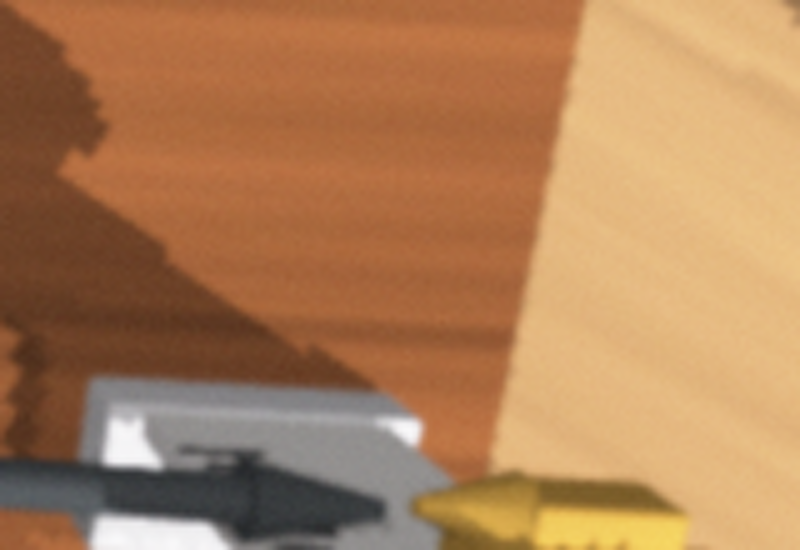

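Now the needle tip is at (477.2,301.8) and the mark tip at (482.4,300.6). They are nearly in line, with a gap of about 5 px.

```bash
python3 sol.py '[([537.8,5.9,90.1,3.138,0,.505],(477.2,301.8),(482.4,300.6))]'
```

```text
dx,markz [-0.45945678 83.72254798] +- [0.32332801 0.94881148] a [0.07486902 0.04947018] pointer z [92.57778647 86.62075173] a target 0.037125753409167905 cost 0.06333505600029445
level pix tip [475.29453764 299.61743526] mark [482.34622885 300.65359427]
```

View pics/p2s.png

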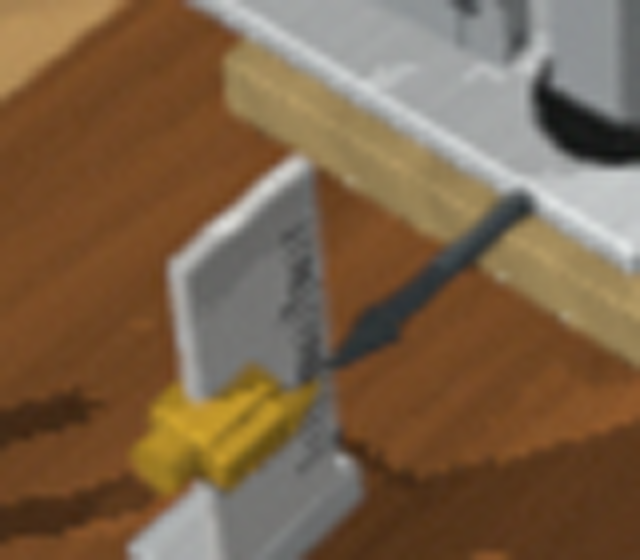

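The wrist solve gives 2.9 mm left at the pointer and the scene view about 3.5 mm, so the pad needs about 1.9 mm more. I go down that far and hold.

```bash
python3 -m crank '[{"offset":[0,0,-0.0005],"spin":0},{"offset":[0,0,-0.001],"spin":0},{"offset":[0,0,-0.0015],"spin":0},{"offset":[0,0,-0.002],"spin":0},{"offset":[0,0,-0.002],"spin":0},{"offset":[0,0,-0.002],"spin":0},{"offset":[0,0,-0.002],"spin":0},{"offset":[0,0,-0.002],"spin":0}]'
python3 chk.py p3; python3 - <<'E'
import cv2,numpy as np
a=cv2.imread('pics/p3.png')[330:];b=cv2.imread('pics/p3s.png')[120:490]
b=cv2.copyMakeBorder(b,0,0,0,160,cv2.BORDER_CONSTANT)
cv2.imwrite('pics/p3b.png',np.vstack([a,b]))
E
```

```text
clock: 8.52
eef_pos: [537.9, 5.9, 88.1]
eef_rot: [3.138, -0.0, 0.505]
wrist_force: [1.3, -3.2, 5.4]
finger_gap: 0.4
8.5167 [537.9   5.9  88.1] [ 1.3 -3.2  5.4]
```

View pics/p3b.png

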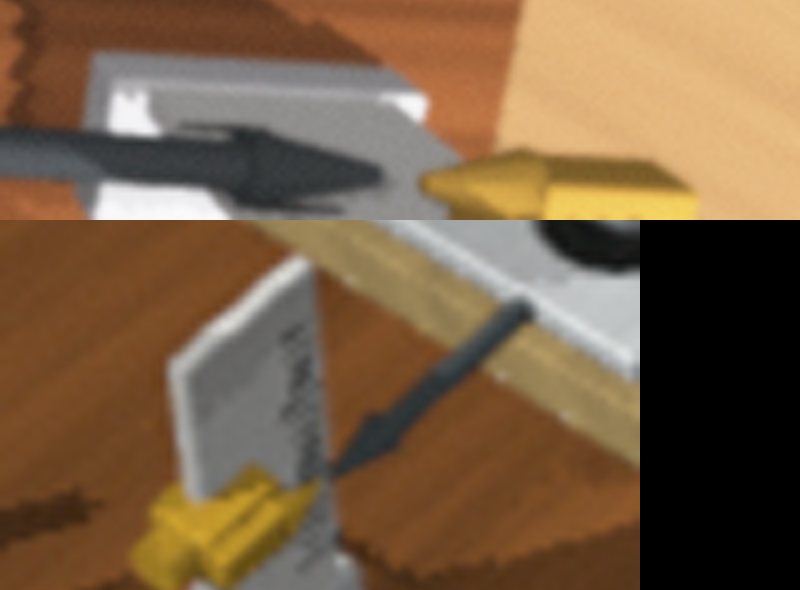

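In the wrist view the needle tip is at (476.8,301.4) and the mark tip at (483.6,302.8). That offset of (6.8,1.4) compares with (7.1,1.0) expected when level, and in the scene view the two tips line up along the needle. They are level, so I hold and then release straight up.

```bash
python3 -m crank '[{"offset":[0,0,0],"spin":0},{"offset":[0,0,0],"spin":0},{"offset":[0,0,0],"spin":0},{"offset":[0,0,0],"spin":0},{"offset":[0,0,0],"spin":0},{"offset":[0,0,0],"spin":0},{"offset":[0,0,0],"spin":0},{"offset":[0,0,0],"spin":0}]'
python3 -m crank '[{"offset":[0,0,0],"spin":0},{"offset":[0,0,0],"spin":0},{"offset":[0,0,0.006],"spin":0},{"offset":[0,0,0.013],"spin":0},{"offset":[0,0,0.025],"spin":0},{"offset":[0,0,0.04],"spin":0},{"offset":[0,0,0.055],"spin":0},{"offset":[0,0,0.07],"spin":0}]'
python3 -m crank '[{"offset":[0,0,0.02],"spin":0},{"offset":[0,0,0.03],"spin":0},{"offset":[0,0,0.03],"spin":0},{"offset":[0,0,0.03],"spin":0},{"offset":[0,0,0.03],"spin":0},{"offset":[0,0,0.03],"spin":0},{"offset":[0,0,0.03],"spin":0},{"offset":[0,0,0.03],"spin":0}]'
python3 - <<'E'
from h import *
a=cv2.imread('pics/scene1.png').astype(int);p=shot('scene','end.png');b=cv2.cvtColor(p['pixels'],cv2.COLOR_RGB2BGR).astype(int)
for n,(x,y) in dict(needle=(288,268),cup=(160,290),pot=(410,257),tiles=(265,400),paddle=(400,195)).items():
    print(n,abs(a-b)[y-25:y+25,x-30:x+30].mean().round(2))
f=lambda i:cv2.resize(i[160:440,120:440].astype(np.uint8),(400,350))
cv2.imwrite('pics/cmp.png',np.hstack([f(a),f(b)]))
E
```

```text
clock: 9.28
eef_pos: [537.8, 5.9, 88.2]
eef_rot: [3.138, -0.0, 0.505]
wrist_force: [0.5, -2.6, 5.6]
finger_gap: 0.3
clock: 9.95
eef_pos: [537.4, 6.2, 159.0]
eef_rot: [3.139, 0.0, 0.506]
wrist_force: [0.4, 0.4, -0.0]
finger_gap: 0.4
clock: 10.62
eef_pos: [537.2, 6.2, 188.4]
eef_rot: [3.14, 0.001, 0.506]
wrist_force: [-0.1, 0.2, -0.2]
finger_gap: 0.1
needle 6.51
cup 5.11
pot 6.71
tiles 11.98
paddle 5.94
```

The viewer's limit is reached, so I check by numbers: template shifts against the first picture.

```bash
python3 - <<'E'
from h import *
a=cv2.imread('pics/scene1.png');b=cv2.imread('pics/end.png')
for n,(x,y,r) in dict(needle=(290,267,9),rule=(275,290,14),cup=(160,300,30),pot=(410,257,22),tiles=(265,400,45),paddle=(400,185,30)).items():
    T=a[y-r:y+r,x-r:x+r];m=cv2.matchTemplate(b[y-r-8:y+r+8,x-r-8:x+r+8],T,cv2.TM_CCOEFF_NORMED)
    _,c,_,l=cv2.minMaxLoc(m);print(n,'shift',l[0]-8,l[1]-8,round(c,3))
print(manip.read_state()['wrist_force'].round(1));manip.sign_off()
E
```

```text
needle shift 0 0 0.997
rule shift 0 0 0.999
cup shift 0 0 0.988
pot shift 0 0 0.947
tiles shift 0 0 1.0
paddle shift 0 0 0.999
[-0.   0.  -0.3]
the job is handed in; nothing more can be done
```

I pressed the pad down with the shut fingertips until the pointer was level with the brass mark, held it there for about 1.3 s, and let the plate spring back up. The job is handed in; the clock stood at about 10.6 s after the last move.

- **Level with the mark:** I put the mark at about 83.7 ± 1 mm above the table. While pressing at about 5.5 N, the two tips were offset by (6.8, 1.4) px in the wrist picture, where (7.1, 1.0) px was expected when level. The scene picture agreed to within about half a pixel, roughly 1 mm.
- **After release:** The needle, rule, cup, pot, tiles and paddle all showed zero pixel shift against the first picture. The wrist force was about zero, with the fingers about 80 mm above the pad.
- **Disagreement:** The wrist and scene views differed by about 1.5 mm on the mark's height (83–84 mm against 82.3 mm).
- **Check not made:** I could not look at the final before-and-after picture because the viewer's limit was reached, so the end state is confirmed only by the numbers. The pot's match score was the lowest at 0.95, still with no shift, perhaps because of shadow.

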